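# Find the rattling tin and hold it out over the parts tray

## Robot

A 6-joint arm with a two-finger parallel gripper is mounted at the origin on the work surface. World frame = base frame: x ahead of the robot, y to its left, z up, the work surface at z = 0. Lengths are in m, angles in rad, forces in N, time in s.
With the tool pointing down it reaches from about 0.35 to 0.85 m from the base axis. Payload 8.1 kg.
Tool frame: the origin (TCP) lies midway between the tips of the shut fingers; the grasp point (between the pads) lies 19 mm behind it (robot.grip_point_offset is the distance from the TCP to the grasp point, in m); z points along the fingers, y is the line along which they close (so a half turn about z gives the same grasp; the last joint's range is limited). The gripper opens to 93 mm and grips with 3 to 60 N. Pads are 15 mm wide; open, the fingers measure 128 mm over their backs; the gripper's body (75 mm by 188 mm) begins 65 mm behind the grasp point.
Start: joints at [-1.353, 0.13, 1.488, -0, 1.523, -0.085], TCP at [0.179, -0.573, 0.219] pointing down, gripper open.
Joint ranges: [-2.96, 2.96], [-0.89, 2.26], [0.02, 2.5], [-1.34, 4.48], [0, 2.73], [-2.66, 2.66]. Speed limits (rad/s): [2.39, 2.39, 2.79, 3.14, 3.14, 3.14].

## Interface

Orientations are given as a rotation vector (axis times angle).
In Python, from plant import robot, read_camera, job gives the robot as it stands.
- The arm moves only by the shell command python3 -m inch 'ROWS' [FORCE]. ROWS is JSON, one flat list of numbers, 5 for each row, row after row: the shift along the world's x, y, z in mm, then the turn about the world's z in degrees, then the opening in per cent of the stroke, from 0 (shut) to 100 (fully open). In form: [dx, dy, dz, yaw, hand, dx, dy, dz, yaw, hand, ...]. A call has 1 to 10 rows; each row is the pose to reach, as a shift and turn from the pose commanded when the call began; what a row does not reach only later rows make up. A row lasts 1/12 s, in which the tool goes at most 41.7 mm and 7.16 degrees, less where a joint would pass 70% of its speed; a pose out of reach is approached as far as the arm can. A call with a gripper value outside its range is refused whole. The fingers move at their own pace and stop on an object; FORCE is the grip in N (left out, the last holds). Time passes only in rows, so rows that repeat a pose let the fingers close. It gives the time, the measured TCP pose, the force, the opening and the grip force at its end, in the units of the state.
- robot.read_state(): the state, without advancing time (a new reading comes with each control period).
- read_camera(name): name is "scene" or "top" or "wrist"; returns a dict with "image" (480x640x3 uint8, blue, green, red), "K" (3x3 intrinsics, pixels), "D" ([k1, k2, p1, p2, k3] as OpenCV has them; the pictures are not rectified), "extrinsics" (4x4, takes a point from world to camera coordinates); the wrist camera has in their place "mount" (4x4, takes a point from camera to tool coordinates, whose origin is the TCP and whose axes are the flange's). Camera axes: x right, y down, z forward; pixel columns grow to the right and rows downward; lengths in m; the calibration is good to about 2 mm. A picture is of the moment at which its call begins: read the wrist's pose just before it. There is no depth.
- job.close_job(): hands the job in; it is judged then, once.
The state is a dict: "t": time; "q": joint angles; "dq": joint speeds; "joint_torque": joint torques, N m; "tool_pos": TCP position; "orientation": TCP orientation; "force": force on the tool from outside, world axes, zero at the start; "wrist_torque": the same for the moment, N m; "opening": finger opening in m; "gripper_force": force on a finger pad.
Only numpy, scipy, OpenCV 4.12 (cv2) and the standard library are available. Lean on these libraries where they do the work, as an engineer would, in place of code of your own. Each camera call takes 0.05 s, during which the arm holds its last target. There are 200 camera calls.

## Task

Set the little wooden parts tray down flat, midway between the brush mug and the glue bottle; then pick up the three look-alike tins one at a time and shake them to find the one with something loose in it, putting the silent ones back down on the bench right way up. Finish still holding the rattling tin, lid up and level, over the middle of the tray with its underside about 10 cm above the bench, ready for me to open; do not let go of it. Leave the mug, the bottle, the varnish jar and the thumb plane where they stand.

Things in the scene. Friction and masses are not known exactly. Their poses are not given: they have to be found in the camera images.
- tray: dark wooden open parts tray with a green floor, 120 mm long (its x) by 64 mm wide (its y) by 24 mm high, walls 5 mm, 0.12 kg, loose on the bench; origin at the centre of its underside, z up; it may be set down at any yaw
- tin_a: one of three identical shut tins, steel with green lid, 92 mm long (its x), 58 wide (its y), 42 high; origin: centre of its underside, z up. Any one of them holds a loose brass collar (disc 38 mm across, 22 high, about 145 g) that slides up to 24 mm either side of the middle along x and 7 along y once tilted over 12 degrees or jerked; nothing moves in the other two. Each weighs 0.11 to 0.51 kg: weight is no guide
- tin_b: one of three identical shut tins, steel with green lid, 92 mm long (its x), 58 wide (its y), 42 high; origin: centre of its underside, z up. Any one of them holds a loose brass collar (disc 38 mm across, 22 high, about 145 g) that slides up to 24 mm either side of the middle along x and 7 along y once tilted over 12 degrees or jerked; nothing moves in the other two. Each weighs 0.11 to 0.51 kg: weight is no guide
- tin_c: one of three identical shut tins, steel with green lid, 92 mm long (its x), 58 wide (its y), 42 high; origin: centre of its underside, z up. Any one of them holds a loose brass collar (disc 38 mm across, 22 high, about 145 g) that slides up to 24 mm either side of the middle along x and 7 along y once tilted over 12 degrees or jerked; nothing moves in the other two. Each weighs 0.11 to 0.51 kg: weight is no guide
- mug: white ceramic mug with a red band, 80 mm across and 92 mm high, handle towards its x (reaching 69 mm from its axis), five brushes standing in it up to 160 mm above the bench; origin at the centre of its underside, z up. The glue bottle stands 300 mm from it, to its left or right; leave it where it stands
- glue: white glue bottle with yellow label and red cap, 60 mm across, 150 mm high; origin at the centre of its underside; leave it where it stands
- varnish: amber glass varnish jar with a dark cap, 64 mm across, 75 mm high; origin at the centre of its underside; a bystander; leave it where it stands
- plane: small brass thumb plane, 72 mm long (its x), 28 mm wide, about 35 mm high; origin at the centre of its sole; a bystander; leave it where it stands
Things that resemble listed ones, but are neither listed nor needed, are in the scene too. Of the things shaped like the tray, the wooden one is meant.

How it is judged:
By the outcome, as a careful person would: the job done as asked, in the order asked, and still so for the second after the job is handed in, while the arm keeps its last pose, push and grip.
It also fails if it takes over 72 s, if anything falls off the work surface, if the arm or the gripper's body presses on something with over 40 N, if the wrist force passes 120 N, or if a joint passes its speed limit or range.

## Working session

There is one attempt and no reset: what is moved stays moved. The work goes in short steps, Python scripts to look and compute and a shell command to move; the robot and the scene stay as the last step left them, time stands still between calls to the robot, and variables do not carry over. Pictures are saved under pics/ and viewed, at most 10 in all, crops included, and the job is handed in when it is done.

```bash
ls; mkdir -p pics
cat > h.py <<'E'
import numpy as np, cv2
from plant import robot, read_camera, job
def ray(c,uv):
    p=cv2.undistortPoints(np.array([[uv]],float),np.array(c["K"]),np.array(c["D"]))[0,0]
    E=np.array(c["extrinsics"]);R=E[:3,:3];o=-R.T@E[:3,3]
    return o,R.T@np.array([p[0],p[1],1])
def at(c,uv,z):
    o,d=ray(c,uv);return (o+d*(z-o[2])/d[2])[:3]
E
python3 - <<'E'
from h import *
import pickle
for n in("top","scene"):
    c=read_camera(n);cv2.imwrite(f"pics/{n}0.png",c["image"]);pickle.dump(c,open(n+"0.pkl","wb"))
    E=np.array(c["extrinsics"]);print(n,-E[:3,:3].T@E[:3,3])
print(robot.read_state())
E
```

```text
pics
top [0.4191244  0.06684344 1.1915625 ]
scene [ 1.29062566 -0.88635608  0.77941901]
{'t': 0.1, 'q': array([-1.35340900e+00,  1.31099581e-01,  1.48913993e+00,  1.31821893e-05,
        1.52305464e+00, -8.53774865e-02]), 'dq': array([-0.00133361, -0.00199768, -0.00138594,  0.00080514, -0.0011325 ,
        0.00154714]), 'joint_torque': array([ 2.39445042e-03, -5.61338854e+01, -4.93097234e+01,  7.70280906e-02,
        2.91183213e-02, -6.13589350e-05]), 'tool_pos': array([ 0.17882227, -0.57218594,  0.21770078]), 'orientation': array([-3.10398491e+00, -4.73510315e-01,  1.55561714e-04]), 'force': array([ 0.34218762, -0.55750469, -0.45947071]), 'wrist_torque': array([-0.00648626, -0.00453279,  0.01129688]), 'gripper_force': 0.0, 'opening': 0.09275254687403679}
```

View pics/top0.png

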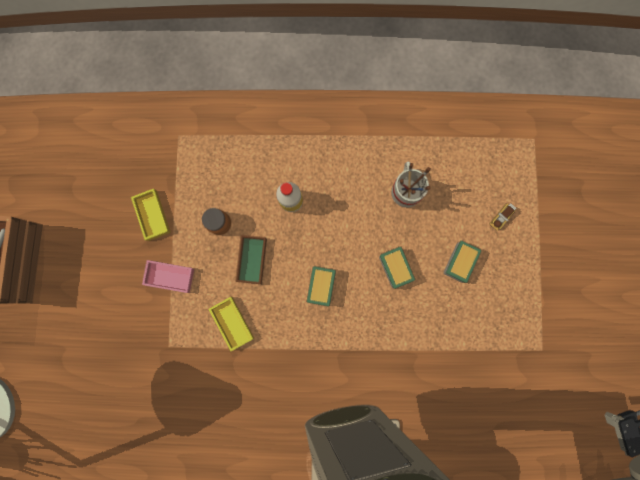

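View pics/scene0.png

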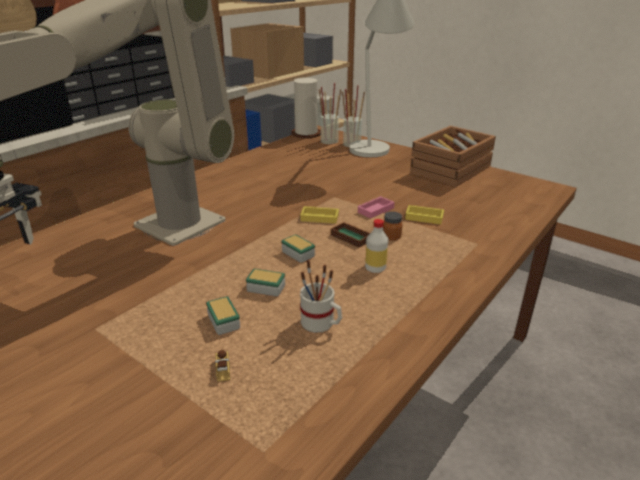

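The top view has +x up and +y left. The wooden tray is at about (252,260) and the tins at (321,286), (397,267) and (463,262). The mug is at (410,187), the glue at (289,196), the varnish at (216,221) and the plane at (504,216). Next I'll measure them.

```bash
cat > m.py <<'E'
from h import *
import pickle
c=pickle.load(open("top0.pkl","rb"));im=c["image"];hsv=cv2.cvtColor(im,cv2.COLOR_BGR2HSV)
vis=cv2.resize(im[130:360,170:540],None,fx=2.1,fy=2.1,interpolation=cv2.INTER_CUBIC)
def blob(mask,ctr,r,z,name):
    m=np.zeros_like(mask);x,y=ctr;m[y-r:y+r,x-r:x+r]=mask[y-r:y+r,x-r:x+r]
    n,l,s,_=cv2.connectedComponentsWithStats(m);k=1+np.argmax(s[1:,4])
    cs,_=cv2.findContours((l==k).astype(np.uint8),cv2.RETR_EXTERNAL,cv2.CHAIN_APPROX_NONE)
    p=cs[0].reshape(-1,2)
    w=np.array([at(c,q,z)[:2] for q in p.astype(float)])*1000
    (a,b),(W,H),ang=cv2.minAreaRect(w.astype(np.float32))
    if W<H: W,H,ang=H,W,ang+90   # long axis dir
    print(name,"ctr",round(a),round(b),"size",round(W),round(H),"long-axis deg",round(ang%180,1),"n",len(p))
    q=((cv2.boxPoints(cv2.minAreaRect(p.astype(np.float32)))-[170,130]+.5)*2.1).astype(int);cv2.polylines(vis,[q],1,(255,0,255),1)
H,S,V=cv2.split(hsv)
lid=(((H>15)&(H<30)&(S>130)&(V>150))).astype(np.uint8)
for n,ct in(("tinL",(321,286)),("tinM",(397,267)),("tinR",(463,262))):
    blob(lid,ct,24,.042,n+" label"); blob(((H>35)&(H<95)&(S>40)|(lid>0)).astype(np.uint8),ct,26,.042,n+" lid")
g=((H>40)&(H<95)&(S>60)).astype(np.uint8);blob(g,(252,260),30,.005,"tray floor")
blob((V<100).astype(np.uint8),(252,260),30,.024,"tray all")
blob((((H<8)|(H>172))&(S>150)).astype(np.uint8),(287,189),12,.15,"glue cap")
blob((V<95).astype(np.uint8),(213,219),16,.075,"varnish cap")
print("mug rim?",at(c,(411,184),.092)*1000,"plane",at(c,(504,216),.02)*1000)
cv2.imwrite("pics/top_crop.png",vis)
E
python3 m.py
```

```text
tinL label ctr 440 87 size 74 40 long-axis deg 170.6 n 86
tinL lid ctr 440 87 size 90 57 long-axis deg 170.4 n 111
tinM label ctr 488 -102 size 74 40 long-axis deg 22.6 n 81
tinM lid ctr 488 -101 size 91 58 long-axis deg 22.8 n 104
tinR label ctr 504 -269 size 75 40 long-axis deg 154.2 n 78
tinR lid ctr 504 -267 size 92 60 long-axis deg 154.8 n 103
tray floor ctr 506 268 size 107 49 long-axis deg 174.9 n 115
tray all ctr 504 262 size 117 66 long-axis deg 174.7 n 221
glue cap ctr 659 167 size 26 23 long-axis deg 1.1 n 31
varnish cap ctr 593 346 size 63 62 long-axis deg 1.9 n 82
mug rim? [ 686.19464602 -129.67388549   92.        ] plane [ 622.84783147 -383.45838008   20.        ]
```

View pics/top_crop.png

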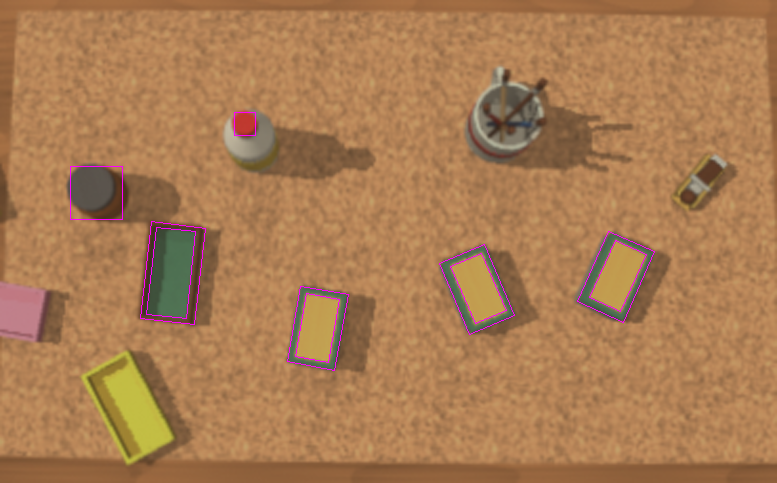

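Two features need correcting: the mug rim centre is at about pixel (411,186), which is around (681,-130) mm. With the glue at (659,167), they are about 298 mm apart, which agrees with the stated 300. The midpoint is (670,18). The tray is at about (505,264) with its long axis at 175°. I'll fetch it first.

```bash
python3 -m inch '[300,370,-60,-22.5,100,300,370,-60,-22.5,100,300,370,-60,-22.5,100,300,370,-60,-22.5,100,300,370,-60,-22.5,100,300,370,-60,-22.5,100,300,370,-60,-22.5,100,300,370,-60,-22.5,100,300,370,-60,-22.5,100,300,370,-60,-22.5,100]' 30
```

```text
t: 0.93
tool_pos: [0.4387, -0.2513, 0.1664]
orientation: [-3.138, 0.141, 0.0]
force: [0.6, -0.5, -0.6]
opening: 0.0929
gripper_force: 0.0
```

```bash
python3 -m inch '[66,515,-50,0,100,66,515,-50,0,100,66,515,-50,0,100,66,515,-50,0,100,66,515,-50,0,100,66,515,-50,0,100,66,515,-50,0,100,66,515,-50,0,100,66,515,-50,0,100,66,515,-50,0,100]'; python3 -m inch '[12,100,-10,0,100,12,100,-10,0,100,12,100,-10,0,100,12,100,-10,0,100]'
cat > w.py <<'E'
from h import *
import sys
from scipy.spatial.transform import Rotation as R
def wcam():
    s=robot.read_state();c=read_camera("wrist")
    T=np.eye(4);T[:3,:3]=R.from_rotvec(s["orientation"]).as_matrix();T[:3,3]=s["tool_pos"]
    c["extrinsics"]=np.linalg.inv(T@np.array(c["mount"]));return c,s
if __name__=="__main__":
    c,s=wcam();cv2.imwrite(sys.argv[1],c["image"]);import pickle;pickle.dump(c,open("w.pkl","wb"))
    Rm=R.from_rotvec(s["orientation"]).as_matrix();print("closing deg",np.degrees(np.arctan2(Rm[1,1],Rm[0,1])),s["tool_pos"],s["q"].round(2),np.array(c["mount"]).round(3).tolist())
E
python3 w.py pics/w1.png
```

```text
t: 1.77
tool_pos: [0.4903, 0.1603, 0.1265]
orientation: [3.138, -0.141, -0.0]
force: [0.1, -0.4, 0.3]
opening: 0.093
gripper_force: 0.0
t: 2.1
tool_pos: [0.5017, 0.2619, 0.1157]
orientation: [-3.138, 0.135, 0.002]
force: [-0.2, -0.1, -0.8]
opening: 0.0931
gripper_force: 0.0
closing deg -94.9194635062684 [0.5016904  0.26187254 0.11574252] [0.39 0.11 1.7  0.   1.33 2.05] [[-0.001, -0.959, -0.285, 0.078], [1.0, -0.001, -0.001, 0.001], [0.001, -0.285, 0.959, -0.165], [0.0, 0.0, 0.0, 1.0]]
```

View pics/w1.png

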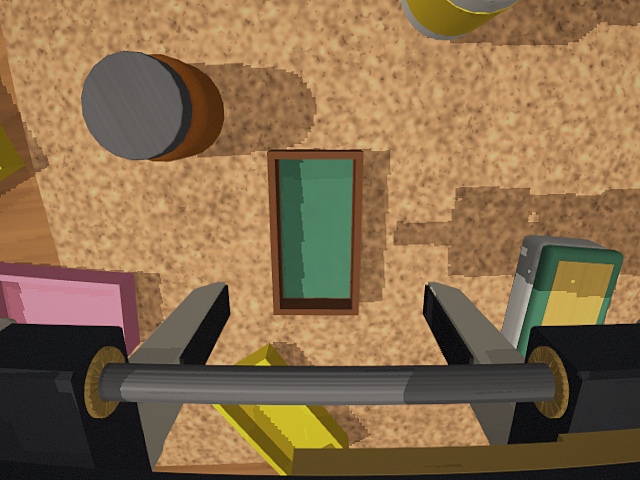

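The wrist view shows the tray rim with corners at about (268,151), (363,151), (359,314) and (274,314). A tin is on the right and there is a yellow decoy tray below it.

Run:
```python
from h import *
import pickle
c=pickle.load(open("w.pkl","rb"))
p=np.array([at(c,q,.024)[:2]*1000 for q in((268,151),(363,151),(359,314),(274,314))])
(a,b),s,ang=cv2.minAreaRect(p.astype(np.float32));print(p.round(),p.mean(0).round(1),s,ang)
```

```text
[[567. 294.]
 [562. 232.]
 [443. 242.]
 [449. 305.]] [505.3 268.3] (63.510009765625, 119.03231811523438) 85.11632537841797
```

```bash
python3 -m inch '[3,6,-40,0,100,3,6,-80,0,100,3,6,-100,0,100,3,6,-111,0,100,3,6,-111,0,100,3,6,-111,0,100,3,6,-111,0,0,3,6,-111,0,0,3,6,-111,0,0,3,6,-111,0,0]' 25;python3 -m inch '[0,0,0,0,0,0,0,0,0,0,0,0,0,0,0]'; python3 -m inch '[0,0,20,0,0,0,0,60,0,0,0,0,60,0,0]'
```

```text
t: 2.98
tool_pos: [0.5068, 0.2646, 0.0074]
orientation: [-3.137, 0.141, -0.004]
force: [-0.0, 1.5, 0.6]
opening: 0.0709
gripper_force: 0.4
t: 3.23
tool_pos: [0.5064, 0.2646, 0.0069]
orientation: [-3.138, 0.141, -0.002]
force: [-0.7, -0.3, 6.1]
opening: 0.0641
gripper_force: 25.0
t: 3.48
tool_pos: [0.5093, 0.2657, 0.0727]
orientation: [-3.135, 0.141, -0.012]
force: [0.8, 1.3, 1.2]
opening: 0.0636
gripper_force: 25.0
```

```bash
python3 -m inch '[-10,-60,30,20,0,-10,-120,30,40,0,-10,-180,30,50,0,-10,-248,30,99,0,-10,-248,30,99,0,-10,-248,30,99,0,-10,-248,30,99,0,-10,-248,30,99,0,-10,-248,30,99,0,-10,-248,30,99,0]'; python3 -m inch '[0,0,0,28,0,0,0,0,28,0,0,0,0,28,0,0,0,0,28,0,0,0,0,28,0]';python3 w.py pics/w2.png
```

```text
t: 4.32
tool_pos: [0.4954, 0.0153, 0.0957]
orientation: [-2.677, -1.643, 0.001]
force: [-0.2, 0.3, -1.0]
opening: 0.0634
gripper_force: 25.0
t: 4.73
tool_pos: [0.4954, 0.0161, 0.0957]
orientation: [-2.199, -2.243, 0.001]
force: [-0.1, -0.7, -1.0]
opening: 0.0638
gripper_force: 25.0
closing deg 1.1314529234836852 [0.49538326 0.01613563 0.09565647] [-0.07 -0.06  1.91 -0.    1.29 -0.09] [[-0.001, -0.959, -0.284, 0.079], [1.0, -0.001, -0.0, -0.001], [-0.0, -0.284, 0.959, -0.165], [0.0, 0.0, 0.0, 1.0]]
```

View pics/w2.png

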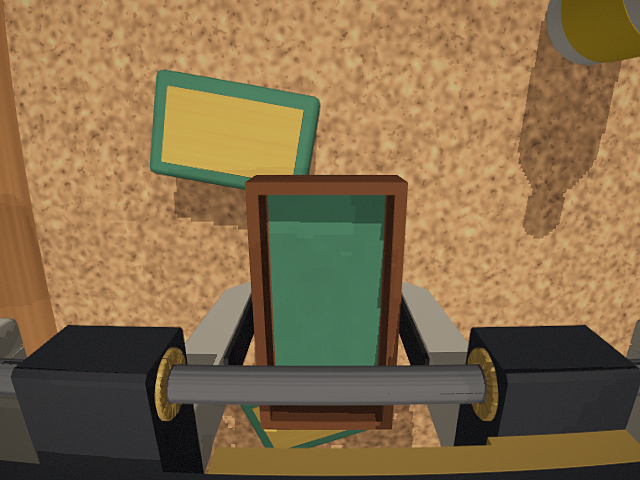

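Run:
```python
from h import *
import pickle
from scipy.optimize import least_squares
c=pickle.load(open("scene0.pkl","rb"));t=pickle.load(open("top0.pkl","rb"))
def px(c,p):
    E=np.array(c["extrinsics"]);r,_=cv2.Rodrigues(E[:3,:3]);return cv2.projectPoints(np.array([p],float),r,E[:3,3],np.array(c["K"]),np.array(c["D"]))[0][0,0].round(1)
for n,p in(("glue cap",(.659,.167,.15)),("glue base",(.659,.167,0)),("mug base",(.681,-.130,0)),("mug rim",(.681,-.130,.092))):print(n,"scene",px(c,p),"top",px(t,p))
im=np.hstack([cv2.resize(c["image"][210:345,280:410],None,fx=3,fy=3,interpolation=2),cv2.resize(t["image"][150:285,280:410+30][:, :130],None,fx=3,fy=3,interpolation=2)])
im=cv2.resize(c["image"][210:345,280:410],None,fx=4,fy=4,interpolation=2)
cv2.imwrite("pics/mg.png",im)
```

```text
glue cap scene [376.8 220.8] top [286.  188.5]
glue base scene [373.9 267.6] top [291.3 201.5]
mug base scene [315.  322.6] top [405.  194.2]
mug rim scene [314.7 291.6] top [411.2 186.1]
```

View pics/mg.png

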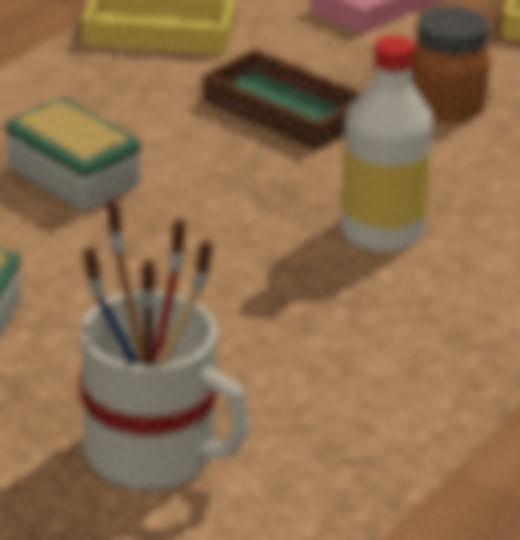

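Held tray seen at (250–405, 180–430), centred in the fingers. The scene view agrees with the mug and glue positions to about 3 mm, so I'm taking the midpoint as (672,20).

```bash
python3 -m inch '[40,4,0,3,0,80,4,0,3,0,120,4,0,3,0,160,4,0,3,0,176,4,0,3,0,176,4,0,3,0,176,4,-30,3,0,176,4,-60,3,0,176,4,-60,3,0]'; python3 -m inch '[0,0,-15,0,0,0,0,-22,0,0,0,0,-26,0,0,0,0,-28,0,0,0,0,-28,0,0,0,0,-28,0,0]'
```

```text
t: 5.53
tool_pos: [0.6662, 0.0204, 0.0284]
orientation: [-2.144, -2.284, 0.012]
force: [-1.7, -0.2, -3.2]
opening: 0.0637
gripper_force: 25.0
t: 6.03
tool_pos: [0.6725, 0.0201, 0.0091]
orientation: [2.146, 2.293, 0.002]
force: [0.3, -0.5, -1.4]
opening: 0.0639
gripper_force: 25.0
```

```bash
python3 -m inch '[0,0,-2,0,0,0,0,-2,0,0]';python3 -m inch '[0,0,-1.5,0,0,0,0,-1.5,0,0,0,0,-1.5,0,0]'
```

```text
t: 6.2
tool_pos: [0.6727, 0.0201, 0.007]
orientation: [2.145, 2.293, 0.002]
force: [0.8, 0.4, 1.1]
opening: 0.064
gripper_force: 25.0
t: 6.45
tool_pos: [0.6727, 0.0201, 0.0069]
orientation: [2.145, 2.293, 0.002]
force: [-4.5, -0.3, 12.3]
opening: 0.0633
gripper_force: 25.0
```

```bash
python3 -m inch '[0,0,1,0,100,0,0,1,0,100,0,0,1,0,100,0,0,1,0,100,0,0,1,0,100,0,0,30,0,100,0,0,65,0,100,0,0,105,0,100,0,0,115,0,100,0,0,115,0,100]'; python3 -m inch '[-40,0,0,7,100,-80,10,0,14,100,-120,30,0,21,100,-160,45,0,28,100,-200,60,0,35,100,-232,69,0,42,100,-232,69,0,49,100,-232,69,0,56,100,-232,69,0,63,100,-232,69,0,70,100]'; python3 -m inch '[0,0,0,6,100,0,0,0,6,100]'
python3 w.py pics/w3.png
python3 - <<'E'
from h import *
import pickle
c=read_camera("top")
im=c["image"];hsv=cv2.cvtColor(im,cv2.COLOR_BGR2HSV);H,S,V=cv2.split(hsv)
g=((H>40)&(H<95)&(S>60)).astype(np.uint8);g[:,:300]=0;g[:,400:]=0;g[225:]=0
n,l,s,ct=cv2.connectedComponentsWithStats(g);k=1+np.argmax(s[1:,4]);print("tray floor",at(c,ct[k],.005)*1000,s[k,4])
c=pickle.load(open("w.pkl","rb"));im=c["image"];H,S,V=cv2.split(cv2.cvtColor(im,cv2.COLOR_BGR2HSV))
m=((H>15)&(H<30)&(S>110)&(V>140)).astype(np.uint8);m=cv2.morphologyEx(m,cv2.MORPH_OPEN,np.ones((9,9)))
cs,_=cv2.findContours(m,0,2)
for q in cs:
    if cv2.contourArea(q)>3000:
        w=np.array([at(c,x,.042)[:2]*1000 for x in q.reshape(-1,2)]);print(cv2.minAreaRect(w.astype(np.float32)))
E
```

```text
t: 7.28
tool_pos: [0.6752, 0.02, 0.1255]
orientation: [2.141, 2.289, 0.009]
force: [0.5, -0.1, -0.0]
opening: 0.0929
gripper_force: 0.0
t: 8.12
tool_pos: [0.4387, 0.0892, 0.1182]
orientation: [-0.432, -3.11, 0.001]
force: [0.3, 0.0, -0.0]
opening: 0.0926
gripper_force: 0.0
t: 8.28
tool_pos: [0.4389, 0.0891, 0.1181]
orientation: [-0.271, -3.128, 0.001]
force: [-0.1, -0.0, -0.3]
opening: 0.0931
gripper_force: 0.0
closing deg 80.10455750385971 [0.43887239 0.08908736 0.11812782] [ 0.09 -0.22  2.01 -0.    1.35 -1.31] [[-0.001, -0.959, -0.285, 0.08], [1.0, -0.001, 0.001, -0.001], [-0.001, -0.285, 0.959, -0.165], [0.0, 0.0, 0.0, 1.0]]
tray floor [674.49453924  14.96417986   5.        ] 744
((439.1186828613281, 89.12727355957031), (41.86745834350586, 75.69706726074219), 80.58795928955078)
```

View pics/w3.png

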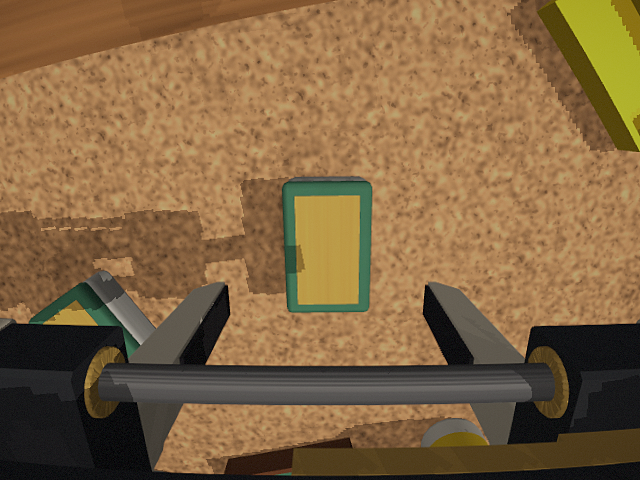

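The tin is at (439,89), between the fingers; its lid spans pixels (285–371,180–312). Now I'll grasp, lift and do asymmetric jerks, comparing the resting wrist torque after each.

```bash
cat > tq.py <<'E'
from h import *
from scipy.spatial.transform import Rotation as R
F=[];M=[]
for i in range(8):
    read_camera("wrist");s=robot.read_state();Rm=R.from_rotvec(s["orientation"]).as_matrix();F.append(s["force"]);M.append(Rm.T@s["wrist_torque"])
M=np.array(M);print("F",np.mean(F,0).round(2),"Mtool mNm",(1e3*M.mean(0)).round(1),"+-",(1e3*M.std(0)/8**.5).round(1),"t",round(s["t"],2),"p",s["tool_pos"].round(4),"open",round(s["opening"],4))
E
python3 -m inch '[0,0,-40,0,100,0,0,-80,0,100,0,0,-100,0,100,0,0,-110,0,100,0,0,-110,0,100,0,0,-110,0,0,0,0,-110,0,0,0,0,-110,0,0,0,0,-110,0,0,0,0,-110,0,0]' 45; python3 -m inch '[0,0,0,0,0,0,0,0,0,0,0,0,15,0,0,0,0,40,0,0,0,0,80,0,0,0,0,95,0,0,0,0,95,0,0,0,0,95,0,0]'; python3 tq.py
python3 -m inch '[5,-1,0,0,0,15,-2.5,0,0,0,35,-6,0,0,0,75,-12.5,0,0,0,75,-12.5,0,0,0,75,-12.5,0,0,0,75,-12.5,0,0,0]'; python3 tq.py
python3 -m inch '[-5,1,0,0,0,-15,2.5,0,0,0,-35,6,0,0,0,-75,12.5,0,0,0,-75,12.5,0,0,0,-75,12.5,0,0,0,-75,12.5,0,0,0]'; python3 tq.py
```

```text
t: 9.22
tool_pos: [0.4407, 0.0893, 0.0106]
orientation: [0.279, 3.127, 0.001]
force: [0.4, 0.0, 0.5]
opening: 0.0643
gripper_force: 0.0
t: 9.88
tool_pos: [0.4401, 0.0892, 0.1045]
orientation: [0.279, 3.128, 0.0]
force: [-0.1, 0.3, -3.0]
opening: 0.0578
gripper_force: 44.9
F [-0.02 -0.06 -2.7 ] Mtool mNm [ -59.6 -141.3  -13. ] +- [ 6.7 10.4 13.6] t 10.28 p [0.439  0.0891 0.1033] open 0.0579
t: 10.87
tool_pos: [0.5143, 0.0765, 0.1037]
orientation: [-0.279, -3.127, 0.0]
force: [-0.3, -0.7, -2.8]
opening: 0.058
gripper_force: 44.9
F [-0.24  0.12 -2.77] Mtool mNm [ -69.4 -134.9    9.4] +- [ 5.8  7.  11.8] t 11.27 p [0.5146 0.0768 0.105 ] open 0.0578
t: 11.85
tool_pos: [0.4398, 0.0893, 0.1049]
orientation: [0.278, 3.128, 0.0]
force: [1.2, -1.3, -2.1]
opening: 0.0578
gripper_force: 44.9
F [ 0.08  0.07 -2.7 ] Mtool mNm [ -83.6 -174.9   -7.6] +- [7.7 6.7 9.2] t 12.25 p [0.4401 0.0891 0.1044] open 0.0578
```

```bash
cat > tq.py <<'E'
from h import *
import sys
from scipy.spatial.transform import Rotation as R
F=[];M=[];J=[]
for i in range(int(sys.argv[1])):
    read_camera("wrist");s=robot.read_state();Rm=R.from_rotvec(s["orientation"]).as_matrix();F.append(s["force"]);M.append(Rm.T@s["wrist_torque"]);J.append(s["joint_torque"][3:])
M=np.array(M);J=np.array(J);n=len(F)**.5
print("Fz",np.mean(F,0)[2].round(2),"Mtool mNm",(1e3*M.mean(0)).round(1),"+-",(1e3*M.std(0)/n).round(1),"J456",(1e3*J.mean(0)).round(1),"+-",(1e3*J.std(0)/n).round(1),"t",round(s["t"],2),"p",s["tool_pos"].round(4))
E
python3 -m inch '[5,-1,0,0,0,15,-2.5,0,0,0,35,-6,0,0,0,75,-12.5,0,0,0,75,-12.5,0,0,0,75,-12.5,0,0,0,75,-12.5,0,0,0,75,-12.5,0,0,0]'; python3 tq.py 9
python3 -m inch '[-5,1,0,0,0,-15,2.5,0,0,0,-35,6,0,0,0,-75,12.5,0,0,0,-75,12.5,0,0,0,-75,12.5,0,0,0,-75,12.5,0,0,0,-75,12.5,0,0,0]'; python3 tq.py 9
```

```text
t: 12.92
tool_pos: [0.5142, 0.0768, 0.1045]
orientation: [-0.279, -3.129, -0.0]
force: [0.4, -0.1, -2.3]
opening: 0.0578
gripper_force: 44.9
Fz -2.75 Mtool mNm [ -60.8 -129.6   17.5] +- [ 7.8  8.2 11.6] J456 [ 0.3 73.7  0.3] +- [1.3 2.  0.1] t 13.37 p [0.5147 0.0767 0.1047]
t: 14.03
tool_pos: [0.4409, 0.0892, 0.1052]
orientation: [0.279, 3.127, 0.0]
force: [-0.2, 0.1, -2.2]
opening: 0.058
gripper_force: 44.9
Fz -2.8 Mtool mNm [-100.3 -139.5    4.9] +- [7.5 8.  7.3] J456 [ 7.3 80.9 -1. ] +- [1.1 4.5 0.1] t 14.48 p [0.4398 0.0891 0.1043]
```

```bash
python3 -m inch '[40,-6.5,0,0,0,0,0,0,0,0,40,-6.5,0,0,0,80,-13,0,0,0,80,-13,0,0,0,80,-13,0,0,0,80,-13,0,0,0,80,-13,0,0,0]'; python3 tq.py 5
python3 -m inch '[-40,6.5,0,0,0,0,0,0,0,0,-40,6.5,0,0,0,-80,13,0,0,0,-80,13,0,0,0,-80,13,0,0,0,-80,13,0,0,0,-80,13,0,0,0]'; python3 tq.py 5
```

```text
t: 15.15
tool_pos: [0.5206, 0.0763, 0.1057]
orientation: [0.279, 3.127, 0.001]
force: [-0.1, 0.1, -2.4]
opening: 0.0578
gripper_force: 44.9
Fz -2.59 Mtool mNm [ -61.8 -122.1    5. ] +- [14.1 15.8  6.6] J456 [-2.  63.3  1.2] +- [1.5 1.3 0.1] t 15.4 p [0.52   0.0763 0.1053]
t: 16.07
tool_pos: [0.4418, 0.0892, 0.1065]
orientation: [0.278, 3.125, 0.001]
force: [0.1, 0.6, -3.2]
opening: 0.0577
gripper_force: 44.9
Fz -2.59 Mtool mNm [ -41.5 -142.   -12.6] +- [10.5  6.9  8.6] J456 [ 8.9 62.2 -1.9] +- [1.3 6.7 0.1] t 16.32 p [0.4407 0.0891 0.1053]
```

L is silent: J5 stays constant, whereas a sliding collar would shift it by about 70 mNm. I'll put it back and go to the middle tin.

```bash
python3 -m inch '[0,0,-40,0,0,0,0,-75,0,0,0,0,-88,0,0,0,0,-93,0,0,0,0,-95,0,0,0,0,-95,0,0]';  python3 -m inch '[0,0,0,0,100,0,0,0,0,100,0,0,0,0,100,0,0,0,0,100,0,0,0,0,100,0,0,40,0,100,0,0,80,0,100,0,0,110,0,100]'; python3 -m inch '[10,-40,0,7,100,20,-80,0,14,100,30,-120,0,21,100,40,-160,0,28,100,48,-190,0,32.5,100,48,-190,0,32.5,100,48,-190,0,32.5,100]'
cat > tin.py <<'E'
from w import *
c,s=wcam();im=c["image"];H,S,V=cv2.split(cv2.cvtColor(im,cv2.COLOR_BGR2HSV))
Rm=R.from_rotvec(s["orientation"]).as_matrix();print("tcp",s["tool_pos"]*1000,"closing",np.degrees(np.arctan2(Rm[1,1],Rm[0,1])))
m=((H>15)&(H<30)&(S>110)&(V>140)).astype(np.uint8);m=cv2.morphologyEx(m,cv2.MORPH_OPEN,np.ones((9,9)))
for q in cv2.findContours(m,0,2)[0]:
    if cv2.contourArea(q)>3000: print(cv2.minAreaRect(np.array([at(c,x,.042)[:2]*1000 for x in q.reshape(-1,2)]).astype(np.float32)))
E
python3 tin.py
```

```text
t: 16.82
tool_pos: [0.4401, 0.0891, 0.0102]
orientation: [-0.279, -3.129, 0.0]
force: [-0.3, 0.6, -2.7]
opening: 0.0575
gripper_force: 45.0
t: 17.48
tool_pos: [0.4399, 0.0892, 0.1218]
orientation: [0.279, 3.128, 0.0]
force: [1.2, 0.2, 1.2]
opening: 0.0929
gripper_force: 0.0
t: 18.07
tool_pos: [0.4882, -0.104, 0.1196]
orientation: [-0.604, 3.083, -0.002]
force: [-0.2, -0.2, -0.1]
opening: 0.0931
gripper_force: 0.0
tcp [ 488.2247923  -104.04697291  119.58738107] closing 112.18846007713175
((439.2442321777344, 88.38146209716797), (42.05546188354492, 75.84241485595703), 80.29199981689453)
((487.15472412109375, -99.92352294921875), (75.70195007324219, 41.964385986328125), 22.71978759765625)
```

```bash
python3 -m inch '[-1,4,-40,0,100,-1,4,-80,0,100,-1,4,-100,0,100,-1,4,-111,0,100,-1,4,-111,0,100,-1,4,-111,0,0,-1,4,-111,0,0,-1,4,-111,0,0,-1,4,-111,0,0,-1,4,-111,0,0]' 45; python3 -m inch '[0,0,0,0,0,0,0,0,0,0,0,0,15,0,0,0,0,40,0,0,0,0,80,0,0,0,0,95,0,0,0,0,95,0,0,0,0,95,0,0]'; python3 tq.py 5
python3 -m inch '[37,15.5,0,0,0,0,0,0,0,0,37,15.5,0,0,0,74,31,0,0,0,74,31,0,0,0,74,31,0,0,0,74,31,0,0,0,74,31,0,0,0]'; python3 tq.py 7
python3 -m inch '[-37,-15.5,0,0,0,0,0,0,0,0,-37,-15.5,0,0,0,-74,-31,0,0,0,-74,-31,0,0,0,-74,-31,0,0,0,-74,-31,0,0,0,-74,-31,0,0,0]'; python3 tq.py 7
```

```text
t: 18.95
tool_pos: [0.4877, -0.0972, 0.0097]
orientation: [-0.607, 3.08, -0.002]
force: [-0.1, -0.1, -0.3]
opening: 0.0644
gripper_force: 0.0
t: 19.62
tool_pos: [0.487, -0.0969, 0.1035]
orientation: [-0.607, 3.081, -0.001]
force: [-1.0, -0.2, -3.1]
opening: 0.0579
gripper_force: 45.0
Fz -3.15 Mtool mNm [ -23.1 -145.8   15.8] +- [14.5  8.4 13.5] J456 [-59.1  23.5  -0.1] +- [ 0.1 12.2  0.2] t 19.87 p [ 0.4851 -0.0964  0.1011]
t: 20.53
tool_pos: [0.5602, -0.066, 0.103]
orientation: [0.608, -3.081, -0.0]
force: [0.0, -0.5, -2.8]
opening: 0.0577
gripper_force: 45.0
Fz -2.92 Mtool mNm [ -16.7 -132.2   -2.1] +- [14.5  7.   7.4] J456 [-30.6  28.8  -2.3] +- [2.4 1.  0.3] t 20.88 p [ 0.5607 -0.0661  0.1038]
t: 21.55
tool_pos: [0.4885, -0.0971, 0.1051]
orientation: [-0.607, 3.079, -0.002]
force: [0.4, -0.4, -2.9]
opening: 0.0581
gripper_force: 45.0
Fz -3.01 Mtool mNm [ -46.6 -178.3   -5.3] +- [11.2 12.1  8.4] J456 [-79.4  62.    3.9] +- [2.3 4.3 0.5] t 21.9 p [ 0.4871 -0.0967  0.1037]
```

```bash
python3 -m inch '[5,2,0,0,0,14,6,0,0,0,32,13.5,0,0,0,70,29.5,0,0,0,70,29.5,0,0,0,70,29.5,0,0,0,70,29.5,0,0,0,70,29.5,0,0,0]'; python3 tq.py 6;python3 -m inch '[-5,-2,0,0,0,-14,-6,0,0,0,-32,-13.5,0,0,0,-70,-29.5,0,0,0,-70,-29.5,0,0,0,-70,-29.5,0,0,0,-70,-29.5,0,0,0,-70,-29.5,0,0,0]'; python3 tq.py 6
```

```text
t: 22.57
tool_pos: [0.5564, -0.0674, 0.1034]
orientation: [0.608, -3.082, 0.0]
force: [-1.2, -0.4, -2.9]
opening: 0.0578
gripper_force: 45.0
Fz -3.3 Mtool mNm [  -3.6 -118.7   -1.1] +- [4.4 8.9 5.6] J456 [-23.4  22.6  -0.3] +- [3.3 2.7 0.4] t 22.87 p [ 0.5566 -0.0676  0.1039]
t: 23.53
tool_pos: [0.4877, -0.0971, 0.1042]
orientation: [-0.607, 3.08, -0.001]
force: [0.1, -0.1, -3.0]
opening: 0.0578
gripper_force: 45.0
Fz -3.24 Mtool mNm [ -20.  -197.5   -3. ] +- [10.5 13.8 10.8] J456 [-83.7  80.8   1. ] +- [2.8 6.3 0.3] t 23.83 p [ 0.4871 -0.0967  0.1034]
```

M's moment flips repeatably by about 60–80 mNm with jerk direction, so it rattles. I'll set it down briefly and shake the third as asked.

```bash
python3 -m inch '[0,0,-40,0,0,0,0,-75,0,0,0,0,-88,0,0,0,0,-93,0,0,0,0,-95,0,0,0,0,-95,0,0]';  python3 -m inch '[0,0,0,0,100,0,0,0,0,100,0,0,0,0,100,0,0,0,0,100,0,0,0,0,100,0,0,40,0,100,0,0,80,0,100,0,0,110,0,100]'; python3 -m inch '[4,-40,0,-7,100,8,-80,0,-14,100,12,-120,0,-21,100,17,-160,0,-28,100,17,-168,0,-35,100,17,-168,0,-42,100,17,-168,0,-48,100,17,-168,0,-48,100,17,-168,0,-48,100]';python3 tin.py
```

```text
t: 24.33
tool_pos: [0.4868, -0.0967, 0.0091]
orientation: [0.609, -3.081, -0.001]
force: [-2.9, 0.5, 2.1]
opening: 0.0577
gripper_force: 44.9
t: 25.0
tool_pos: [0.4869, -0.0969, 0.1208]
orientation: [-0.608, 3.082, -0.001]
force: [0.9, -0.3, 1.0]
opening: 0.0928
gripper_force: 0.0
t: 25.75
tool_pos: [0.5036, -0.2649, 0.1183]
orientation: [-0.693, -3.064, -0.0]
force: [0.3, -0.2, -0.1]
opening: 0.0928
gripper_force: 0.0
tcp [ 503.63422483 -264.89158232  118.27615346] closing 64.50186519631251
((502.9092102050781, -266.49346923828125), (41.877845764160156, 75.60698699951172), 64.39970397949219)
((486.5589599609375, -97.25372314453125), (75.8831787109375, 41.84840393066406), 21.99186134338379)
```

```bash
python3 -m inch '[-1,-2,-40,0,100,-1,-2,-80,0,100,-1,-2,-100,0,100,-1,-2,-110,0,100,-1,-2,-110,0,100,-1,-2,-110,0,0,-1,-2,-110,0,0,-1,-2,-110,0,0,-1,-2,-110,0,0,-1,-2,-110,0,0]' 45; python3 -m inch '[0,0,0,0,0,0,0,0,0,0,0,0,15,0,0,0,0,40,0,0,0,0,80,0,0,0,0,95,0,0,0,0,95,0,0,0,0,95,0,0]'
python3 -m inch '[36,-17,0,0,0,0,0,0,0,0,36,-17,0,0,0,72,-34,0,0,0,72,-34,0,0,0,72,-34,0,0,0,72,-34,0,0,0,72,-34,0,0,0]'; python3 tq.py 7
python3 -m inch '[-36,17,0,0,0,0,0,0,0,0,-36,17,0,0,0,-72,34,0,0,0,-72,34,0,0,0,-72,34,0,0,0,-72,34,0,0,0,-72,34,0,0,0]'; python3 tq.py 7
python3 -m inch '[5,-2,0,0,0,14,-7,0,0,0,32,-15,0,0,0,70,-33,0,0,0,70,-33,0,0,0,70,-33,0,0,0,70,-33,0,0,0,70,-33,0,0,0]'; python3 tq.py 6
python3 -m inch '[-5,2,0,0,0,-14,7,0,0,0,-32,15,0,0,0,-70,33,0,0,0,-70,33,0,0,0,-70,33,0,0,0,-70,33,0,0,0,-70,33,0,0,0]'; python3 tq.py 6
```

```text
t: 26.63
tool_pos: [0.5036, -0.2674, 0.0098]
orientation: [0.697, 3.061, -0.001]
force: [-0.3, 1.5, 0.1]
opening: 0.0639
gripper_force: 0.0
t: 27.3
tool_pos: [0.5033, -0.2673, 0.1043]
orientation: [0.698, 3.061, -0.001]
force: [0.3, -0.1, -1.6]
opening: 0.0579
gripper_force: 45.0
t: 27.97
tool_pos: [0.5752, -0.3013, 0.1042]
orientation: [0.698, 3.062, -0.001]
force: [0.6, -0.6, -1.2]
opening: 0.0578
gripper_force: 45.0
Fz -0.88 Mtool mNm [ -67.3 -110.9   15.3] +- [ 8.9 16.  12.2] J456 [-23.5  58.5  -0.8] +- [0.2 1.1 0.1] t 28.32 p [ 0.5749 -0.301   0.1042]
t: 28.98
tool_pos: [0.5055, -0.2686, 0.1071]
orientation: [0.697, 3.056, -0.004]
force: [-0.1, -0.1, -0.6]
opening: 0.0575
gripper_force: 45.0
Fz -1.0 Mtool mNm [ -60.4 -115.9   15.7] +- [12.2  9.7  7.8] J456 [-24.8  45.4   0.7] +- [0.2 5.5 0.1] t 29.33 p [ 0.5032 -0.2671  0.104 ]
t: 30.0
tool_pos: [0.5723, -0.2996, 0.1038]
orientation: [0.698, 3.063, -0.0]
force: [-0.7, -0.3, -1.0]
opening: 0.0575
gripper_force: 45.0
Fz -1.31 Mtool mNm [ -74.7 -116.3    9.6] +- [ 9.6 13.3 14.8] J456 [-22.3  64.   -0.4] +- [0.4 2.5 0. ] t 30.3 p [ 0.5726 -0.2999  0.1043]
t: 30.97
tool_pos: [0.504, -0.2677, 0.1048]
orientation: [0.698, 3.06, -0.002]
force: [1.1, 0.0, -0.3]
opening: 0.0576
gripper_force: 45.0
Fz -1.53 Mtool mNm [ -75.7 -120.3  -16.5] +- [10.8  9.3  8.1] J456 [-25.6  77.2   0.2] +- [0.2 8.5 0. ] t 31.27 p [ 0.5032 -0.2671  0.1035]
```

R is silent (no change). I'll put it back and return to M.

```bash
python3 -m inch '[0,0,-40,0,0,0,0,-75,0,0,0,0,-88,0,0,0,0,-93,0,0,0,0,-95,0,0,0,0,-95,0,0]';  python3 -m inch '[0,0,0,0,100,0,0,0,0,100,0,0,0,0,100,0,0,0,0,100,0,0,0,0,100,0,0,40,0,100,0,0,80,0,100,0,0,110,0,100]'; python3 -m inch '[-4,40,0,7,100,-8,80,0,14,100,-12,120,0,21,100,-16,160,0,28,100,-16,170,0,35,100,-16,170,0,42,100,-16,170,0,48,100,-16,170,0,48,100,-16,170,0,48,100]';python3 tin.py
```

```text
t: 31.77
tool_pos: [0.5028, -0.2669, 0.0091]
orientation: [-0.698, -3.062, -0.0]
force: [0.7, -0.5, -1.2]
opening: 0.058
gripper_force: 45.0
t: 32.43
tool_pos: [0.503, -0.267, 0.1209]
orientation: [0.698, 3.062, -0.0]
force: [0.5, -0.3, 0.2]
opening: 0.0932
gripper_force: 0.0
t: 33.18
tool_pos: [0.4867, -0.0968, 0.1185]
orientation: [-0.603, 3.083, -0.0]
force: [0.2, 0.5, 0.0]
opening: 0.093
gripper_force: 0.0
tcp [486.74286614 -96.80362945 118.51022669] closing 112.1303779491794
((439.2239685058594, 88.38632202148438), (42.0228271484375, 75.70535278320312), 80.21749877929688)
((486.27294921875, -97.08729553222656), (75.07420349121094, 41.89596176147461), 21.9022159576416)
```

```bash
python3 -m inch '[-0.5,-0.5,-40,0,100,-0.5,-0.5,-80,0,100,-0.5,-0.5,-100,0,100,-0.5,-0.5,-110,0,100,-0.5,-0.5,-110,0,100,-0.5,-0.5,-110,0,0,-0.5,-0.5,-110,0,0,-0.5,-0.5,-110,0,0,-0.5,-0.5,-110,0,0,-0.5,-0.5,-110,0,0]' 45; python3 -m inch '[0,0,0,0,0,0,0,0,0,0]'; python3 -m inch '[0,0,15,0,0,0,0,45,0,0,0,0,80,0,0,0,0,110,0,0,0,30,120,0,0,0,65,120,0,0,0,100,120,0,0,0,117,120,0,0,0,117,120,0,0]'; python3 -m inch '[30,0,0,0,0,65,0,0,0,0,100,0,0,0,0,135,0,0,0,0,165,0,0,0,0,185,0,0,0,0,185,0,0,0,0,185,0,-20,0,0,185,0,-20,0,0,185,0,-20,0,0]'; python3 -m inch '[0,0,0,0,0,0,0,0,0,0,0,0,0,0,0,0,0,0,0,0]'
python3 -c "
from h import *
for n in('top','wrist'):cv2.imwrite(f'pics/f_{n}.png',read_camera(n)['image'])"
```

```text
t: 34.07
tool_pos: [0.4872, -0.0977, 0.0097]
orientation: [-0.607, 3.08, -0.002]
force: [0.6, -0.3, 0.2]
opening: 0.0644
gripper_force: 0.0
t: 34.23
tool_pos: [0.4868, -0.0974, 0.0092]
orientation: [-0.608, 3.081, -0.001]
force: [-1.3, 0.6, 5.5]
opening: 0.0577
gripper_force: 45.0
t: 34.98
tool_pos: [0.4855, 0.023, 0.1279]
orientation: [0.613, -3.081, -0.002]
force: [-0.4, -0.3, -3.5]
opening: 0.0577
gripper_force: 45.0
t: 35.82
tool_pos: [0.6689, 0.0191, 0.106]
orientation: [0.606, -3.077, -0.002]
force: [0.3, -1.1, -3.1]
opening: 0.0579
gripper_force: 45.0
t: 36.15
tool_pos: [0.6716, 0.0196, 0.1095]
orientation: [-0.608, 3.081, -0.001]
force: [0.6, 0.0, -2.0]
opening: 0.0574
gripper_force: 45.0
```

View pics/f_wrist.png

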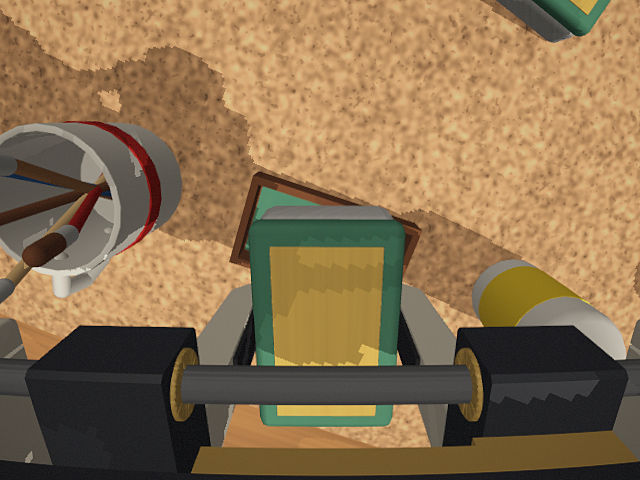

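View pics/f_top.png

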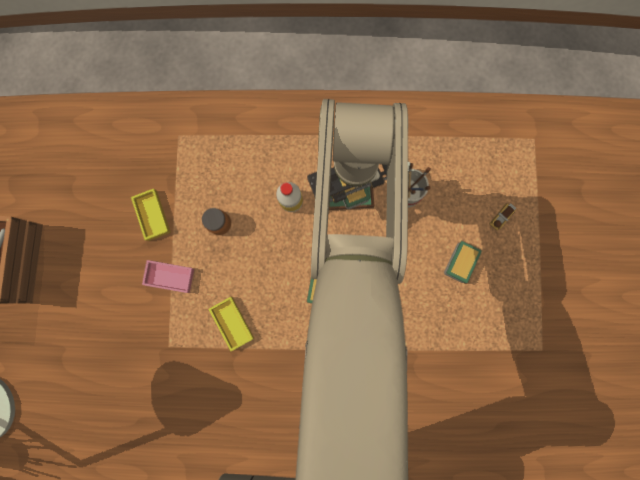

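The tin is held level above the tray at about (250–405, 210–425) in the wrist view, with its underside at about 100 mm. The mug and glue have not moved. Handing in.

```bash
python3 -c "
from h import *
print(job.close_job())"
```

```text
the job is handed in; nothing more can be done
None
```

The tray is set down midway between mug and glue bottle, and the rattling tin (the middle of the three) is held level about 10 cm above the bench over it, with the two silent tins back on the bench and the job handed in at about 36 s.

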